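# Shuttle the red car through the tunnel and brake it beside the cone

## Robot

A 6-joint arm with a two-finger parallel gripper is mounted at the origin on the work surface. World frame = base frame: x ahead of the robot, y to its left, z up, the work surface at z = 0. Lengths are in m, angles in rad, forces in N, time in s.
With the tool pointing down it reaches from about 0.375 to 0.9 m from the base axis. Payload 3.1 kg.
Tool frame: the origin (TCP) lies at the very end of the fingers, on their centre line; the grasp point (between the pads) lies 19 mm behind it; z points along the fingers, y is the direction in which the jaws open and shut (so a half turn about z gives the same grasp; the last joint's range is limited). The gripper opens to 87 mm and grips with 3 to 60 N. Pads are 19 mm wide; open, the fingers measure 117 mm over their backs; the gripper's body (75 mm by 190 mm) begins 51 mm behind the grasp point.
Start: joints at [-1.478, 0.527, 1.433, -0, 1.181, -0.178], TCP at [0.168, -0.602, 0.223] pointing down, gripper open.
Joint ranges: [-3.08, 3.08], [-0.75, 2.2], [0.22, 2.44], [-1.43, 4.57], [0, 2.65], [-2.85, 2.85]. Speed limits (rad/s): [2.79, 2.79, 3.14, 3.14, 3.14, 3.14].

## Interface

Orientations are given as a 3x3 rotation matrix whose columns are the frame's x, y, z axes.
In Python, from plant import r gives the robot as it stands.
- The arm moves only by the tool jog_arm, never from a script. Its argument "increments" is a list of rows, each a list of 5 numbers: the shift along the tool's x, y, z in mm, then the turn about the tool's z in rad, then the gripper's target within -1 to 1 (fully open at 1, half-way at 0, shut at -1). In form: [[tx, ty, tz, twist, grip], ...]. A call has 1 to 10 rows; each row is the pose to reach, as a shift and turn from the pose commanded when the call began, along the tool's axes at that moment; what a row does not reach only later rows make up. A row lasts 1/8 s, in which the tool goes at most 62.5 mm and 10.7 degrees, less where a joint would pass 70% of its speed; a pose out of reach is approached as far as the arm can. A call with a gripper value outside its range is refused whole. The fingers move at their own pace and stop on an object; the grip force is fixed at half the most. Time passes only in rows, so rows that repeat a pose let the fingers close. It gives the time, the measured TCP pose, the force and the opening at its end, in the units of the state.
- r.sense(): the state, without advancing time (a new reading comes with each control period).
- r.snapshot(name): name is "side" or "top"; returns a dict with "image" (480x640x3 uint8, red, green, blue), "K" (3x3 intrinsics, pixels), "cam_to_world" (4x4, takes a point from camera to world coordinates). Camera axes: x right, y down, z forward; pixel columns grow to the right and rows downward; lengths in m; the calibration is good to about 2 mm. A picture is of the moment at which its call begins. There is no depth.
- r.close_job(): hands the job in, once; it reports no verdict.
The state is a dict: "clock": time; "joint_positions": joint angles; "dq": joint speeds; "effort": joint torques, N m; "tcp_pos": TCP position; "eef_rot": TCP orientation; "force": force on the tool from outside, world axes, zero at the start; "wrist_torque": the same for the moment, N m; "grip_width": finger opening in m.
Only numpy, scipy, OpenCV 4.12 (cv2) and the standard library are available. Lean on these libraries where they do the work, as an engineer would, in place of code of your own. Each camera call takes 0.05 s, during which the arm holds its last target. There are 200 camera calls.

## Task

Push the little rail trolley with the red car by its blue sprung tail, so that it rolls through the wooden tunnel in one run at about 0.15 m/s; meanwhile bring the gripper over to the far side of the tunnel and brake the trolley gently at its yellow sprung nose, so that it comes to rest with its white middle line beside the orange cone. It must never strike the red end stop nor roll back into the tunnel; do not slam into it or touch the tray or car on top, leave the other trays alone, and finish with the trolley released and standing still.

Things in the scene. Friction and masses are not known exactly. Their poses are not given: they have to be found in the camera images.
- track: Birch plywood rail track, fixed: board 860 mm long, 130 mm wide, 12 mm thick, with two aluminium rails. Origin on the table under the middle of the tunnel; x = travel direction along the track, y to the left of travel (away from the robot), z up. The rear stop (36 mm high over the table) has its face at x -360 mm.
- tunnel (a point): Middle of the tunnel, on the table. Wooden arch over the track from 40 mm before to 40 mm past this point, 206 mm wide and 142 mm high outside, opening 170 mm wide and 120 mm high: the trolley passes through, the gripper does not.
- end_stop (a point): Middle of the upper front edge of the red end stop, 400 mm past the middle of the tunnel, 36 mm over the table; the stop is 100 mm wide, 30 mm thick.
- runner (a joint): Position in m of the trolley's middle along the track's x (0 = middle of the tunnel). It starts at rest at -0.24 to -0.18; the nose meets the end stop at +0.32, the tail the rear stop at -0.28. Ball-bearing wheels: rolling friction about 0.007 N plus 0.03 N per m/s, so it coasts a long way.
- trolley: Plywood trolley on the rails; total moving mass nominally 0.75 kg (differs by up to 25 percent). Body 90 mm long, 96 mm wide, 35 to 75 mm over the table, white line across its middle with a pointer to the cone side. Origin at table height under its middle, axes as the track's. The free faces of nose and tail lie 80 mm ahead of and behind the middle. It cannot leave the rails.
- cargo: Clear tray 86 x 70 x 16 mm on the trolley's deck with the red die-cast car (70 x 30 mm), fixed to it; it reaches up to 104 mm over the table. Origin at table height under the trolley's middle. Not to be touched.
- nose (a joint): How far in m the yellow front cap is pressed in (0 free, 0.035 fully in). Spring 20 N/m with 0.08 N preload and hardly any damping: the trolley bounces off anything held still in front of it.
- tail (a joint): The same for the blue rear cap.
- nose_face (a point): Centre of the yellow cap's front face, 90 mm wide, 36 mm high, from 37 to 73 mm over the table; 80 mm ahead of the trolley's middle when free. A fingertip 47 mm over the table presses it and passes over the stops.
- tail_face (a point): Centre of the blue cap's rear face, of the same size; 80 mm behind the trolley's middle when free.
- cone: Orange traffic cone with a white band, 46 mm square foot, 74 mm high, fixed on the table beside the track on the side away from the robot, 115 mm from the track's centre line. It is the mark: it stands 220 to 280 mm past the middle of the tunnel. Origin under its middle, axes as the track's.
- tray_black: Loose bystander: clear tray 86 x 70 x 16 mm with a black car, 31 mm high in all. Origin under its middle.
- tray_silver: Loose bystander: the same with a silver car.
- tray_empty: Loose bystander: the same tray, empty.
Things that resemble listed ones, but are neither listed nor needed, are in the scene too. Of the things shaped like the cone, the orange one is meant.

How it is judged:
On the way, in this order (a step that is already met when the one before it is completed fails the run):
1. the trolley has rolled right out of the tunnel (value of joint runner above 0.14 m), for 0.1 s.
2. the trolley stands still with its middle line beside the cone (x of trolley in the frame of cone between -0.018 and 0.018 m and velocity of joint runner between -0.01 and 0.01 m/s), for 0.5 s.
At the end, for the whole second after the job is handed in: The trolley's middle is within 18 mm of the cone along the track and slower than 0.01 m/s, with nothing touching it (all of step 2).
It fails at once if the trolley strikes the end stop or the rear stop (value of joint runner above 0.316 m or value of joint runner below -0.276 m).
It fails at once if the trolley stalls, creeps (under 0.05 m/s) or rolls back in the tunnel or just behind it (value of joint runner between -0.05 and 0.13 m and velocity of joint runner below 0.05 m/s).
It fails at once if the trolley races (over 0.35 m/s) or the fingers slam into it (over 8 N) (velocity of joint runner above 0.35 m/s or velocity of joint runner below -0.35 m/s or contact force between the fingers and trolley above 8 N).
It fails at once if the tray or car on the trolley is touched (contact force between any of the fingers, the arm and cargo above 0.5 N).
It fails at once if a bystander tray is shifted (distance of any of tray_black, tray_silver, tray_empty from where it was at the start of the episode above 0.02 m).
It also fails if it takes over 32 s, if anything falls off the work surface, if the arm or the gripper's body presses on something with over 40 N, if the wrist force passes 120 N, or if a joint passes its speed limit or range.

## Working session

There is one attempt and no reset: what is moved stays moved. The work goes in short steps, Python scripts to look and compute and a tool call to move; the robot and the scene stay as the last step left them, time stands still between calls to the robot, and variables do not carry over. Pictures are saved under pics/ and viewed, about 8 in all and at most 12, crops included, and the job is handed in when it is done.

Besides the shell and the picture viewer there is one more tool, called after "Request:" as name(argument=value, ...), one argument or row to a line, values as JSON. jog_arm: Moves the arm, as the interface text tells. Its arguments: {"type":"object","properties":{"increments":{"type":"array","items":{"type":"array","items":{"type":"number"}}}},"required":["increments"]}

```bash
mkdir -p pics; ls
python3 - <<'E'
from plant import r
import cv2,numpy as np
s=r.sense();print(s)
for n in("top","side"):
    d=r.snapshot(n);cv2.imwrite(f"pics/{n}0.png",d["image"][:,:,::-1]);np.savez(f"pics/{n}.npz",K=d["K"],T=d["cam_to_world"]);print(n,d["K"],d["cam_to_world"])
E
```

```text
pics
{'clock': 0.0, 'joint_positions': array([-1.47752285e+00,  5.28466542e-01,  1.43389473e+00,  2.48092445e-05,
        1.18137910e+00, -1.78490533e-01]), 'dq': array([ 1.20377778e-04, -1.30637169e-03,  1.89354276e-04, -9.24010743e-04,
       -1.50318134e-03,  6.13562736e-05]), 'effort': array([ 3.94791214e-04, -4.40037131e+01, -1.76593119e+01,  6.34128624e-02,
        5.82306739e-02, -1.50580659e-04]), 'tcp_pos': array([ 0.16774195, -0.60131865,  0.2215738 ]), 'eef_rot': array([[ 9.63301450e-01,  2.68421841e-01, -1.77182581e-04],
       [ 2.68421595e-01, -9.63299157e-01,  2.14051797e-03],
       [ 4.03881943e-04, -2.10952370e-03, -9.99997693e-01]]), 'force': array([ 1.04236688, -0.29875797,  0.41693349]), 'wrist_torque': array([ 0.03813901, -0.04518032, -0.014064  ]), 'grip_width': 0.08700301700267146}
top [[478.73065689   0.         319.9923174 ]
 [  0.         478.73065689 239.1448289 ]
 [  0.           0.           1.        ]] [[ 0.01633396 -0.99804273  0.06036489  0.54943162]
 [-0.99973896 -0.01533745  0.0169347  -0.09769927]
 [-0.01597571 -0.06062575 -0.99803271  1.11371386]
 [ 0.          0.          0.          1.        ]]
side [[467.10371922   0.         319.63624244]
 [  0.         467.10371922 245.39594353]
 [  0.           0.           1.        ]] [[-0.97442175 -0.15520238  0.16252529  0.44028525]
 [-0.2247109   0.68158384 -0.69638242  0.53509911]
 [-0.0026944  -0.71509138 -0.69902579  0.69235213]
 [ 0.          0.          0.          1.        ]]
```

View pics/top0.png

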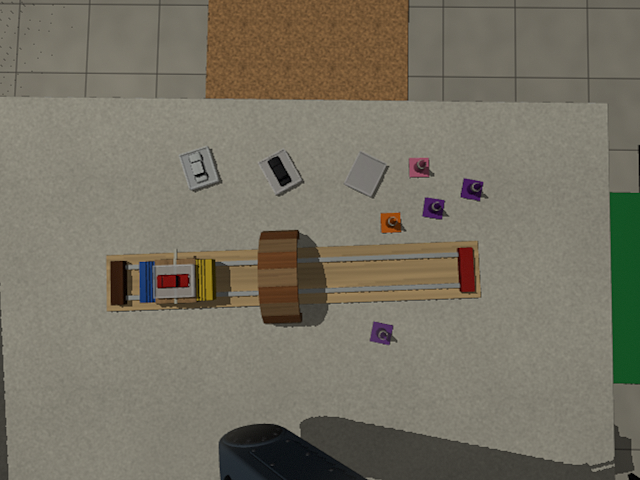

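View pics/side0.png

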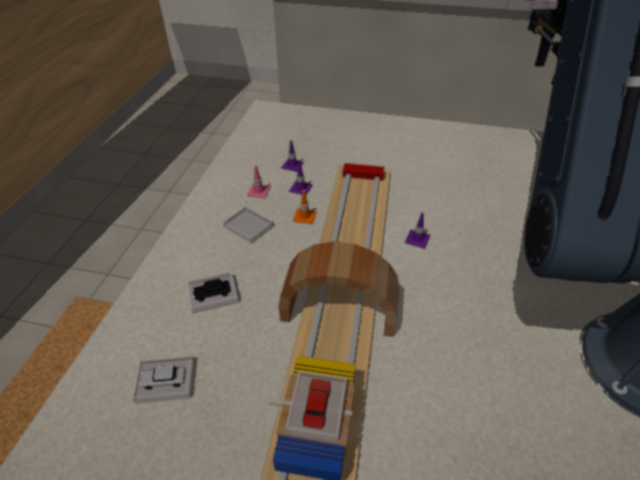

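The top view shows the trolley at px (175,281), the tunnel at (281,277), the red stop at (466,270), and the orange cone's foot at (390,222). The trays are on the far side. The side view agrees with this. Next I'll measure positions.

```bash
cat > h.py <<'E'
import cv2,numpy as np
C={n:np.load(f"pics/{n}.npz") for n in("top","side")}
def ray(n,uv,z):
    c=C[n];d=c["T"][:3,:3]@np.linalg.inv(c["K"])@np.array([uv[0],uv[1],1.]);o=c["T"][:3,3]
    return (o+d*(z-o[2])/d[2])
def mask(im,lo,hi,s=100,v=40):
    h=cv2.cvtColor(im,cv2.COLOR_BGR2HSV);return cv2.inRange(h,(lo,s,v),(hi,255,255))
def blobs(m,n=3):
    k=cv2.findContours(m,cv2.RETR_EXTERNAL,cv2.CHAIN_APPROX_NONE)[0]
    return sorted(k,key=cv2.contourArea)[::-1][:n]
E
python3 - <<'E'
from h import *
for n in C:
    im=cv2.imread(f"pics/{n}0.png")
    for name,lo,hi,s,v,z in [("yellow",22,33,130,60,.073),("blue",100,118,130,60,.073),("orange",8,16,210,150,.0),("red",0,5,170,40,.036),("red2",175,180,170,40,.036)]:
        for k in blobs(mask(im,lo,hi,s,v)):
            if cv2.contourArea(k)<40: continue
            b=cv2.boxPoints(cv2.minAreaRect(k))
            print(n,name,cv2.contourArea(k),np.round(cv2.minAreaRect(k)[0],1),*[ (p.round(0).tolist(),ray(n,p,z)[:2].round(3).tolist()) for p in b])
# board via wood corners by eye
for p in [(107,256),(108,311),(478,241),(480,298)]: print(p,ray("top",p,.012).round(4))
E
```

```text
top yellow 545.5 [203.8 279.5] ([195.0, 259.0], [0.565, 0.192]) ([212.0, 259.0], [0.566, 0.156]) ([213.0, 300.0], [0.477, 0.151]) ([196.0, 300.0], [0.475, 0.187])
top blue 436.0 [147.  281.5] ([140.0, 262.0], [0.556, 0.312]) ([154.0, 262.0], [0.557, 0.282]) ([154.0, 301.0], [0.472, 0.278]) ([140.0, 301.0], [0.472, 0.309])
top orange 82.5 [390.4 222.1] ([381.0, 214.0], [0.678, -0.22]) ([399.0, 213.0], [0.682, -0.262]) ([400.0, 230.0], [0.64, -0.265]) ([382.0, 232.0], [0.637, -0.223])
top red 580.0 [465.8 269.5] ([457.0, 248.0], [0.599, -0.387]) ([472.0, 247.0], [0.602, -0.42]) ([475.0, 291.0], [0.504, -0.426]) ([460.0, 292.0], [0.502, -0.393])
top red 293.5 [172.6 280.5] ([157.0, 275.0], [0.528, 0.288]) ([188.0, 274.0], [0.532, 0.217]) ([188.0, 286.0], [0.504, 0.215]) ([157.0, 287.0], [0.5, 0.285])
side yellow 840.5 [324.4 369. ] ([293.0, 374.0], [0.561, 0.192]) ([296.0, 355.0], [0.565, 0.159]) ([355.0, 364.0], [0.474, 0.155]) ([352.0, 383.0], [0.473, 0.188])
side blue 2171.0 [308.4 457.9] ([272.0, 469.0], [0.552, 0.329]) ([278.0, 435.0], [0.557, 0.284]) ([345.0, 447.0], [0.466, 0.28]) ([339.0, 481.0], [0.466, 0.324])
side orange 72.5 [303.9 217.2] ([294.0, 220.0], [0.676, -0.222]) ([297.0, 209.0], [0.678, -0.261]) ([314.0, 214.0], [0.636, -0.25]) ([310.0, 226.0], [0.635, -0.212])
side red 501.0 [317.8 395.8] ([306.0, 409.0], [0.535, 0.223]) ([312.0, 379.0], [0.538, 0.173]) ([330.0, 382.0], [0.509, 0.173]) ([323.0, 413.0], [0.508, 0.223])
side red 394.0 [363.  171.4] ([342.0, 176.0], [0.594, -0.362]) ([344.0, 163.0], [0.6, -0.412]) ([384.0, 167.0], [0.503, -0.418]) ([382.0, 179.0], [0.499, -0.367])
side red 210.0 [313.5 419.7] ([303.0, 425.0], [0.533, 0.248]) ([305.0, 412.0], [0.536, 0.228]) ([324.0, 414.0], [0.507, 0.225]) ([322.0, 428.0], [0.505, 0.245])
(107, 256) [0.5694 0.414  0.012 ]
(108, 311) [0.4429 0.4061 0.012 ]
(478, 241) [ 0.6174 -0.4414  0.012 ]
(480, 298) [ 0.4874 -0.4455  0.012 ]
```

Run:
```python
from h import *
im=cv2.imread("pics/top0.png")
a=cv2.resize(im[200:350,90:290],None,fx=4,fy=4,interpolation=cv2.INTER_CUBIC);b=cv2.resize(im[200:350,250:490],None,fx=3.3333,fy=4,interpolation=cv2.INTER_CUBIC)
cv2.imwrite("pics/crop1.png",cv2.resize(np.vstack([cv2.resize(a,(800,600))[120:480],cv2.resize(im[220:320,250:500],(800,320),interpolation=cv2.INTER_CUBIC)])[:600],None,fx=1,fy=1))
```

```text
(no output)
```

View pics/crop1.png

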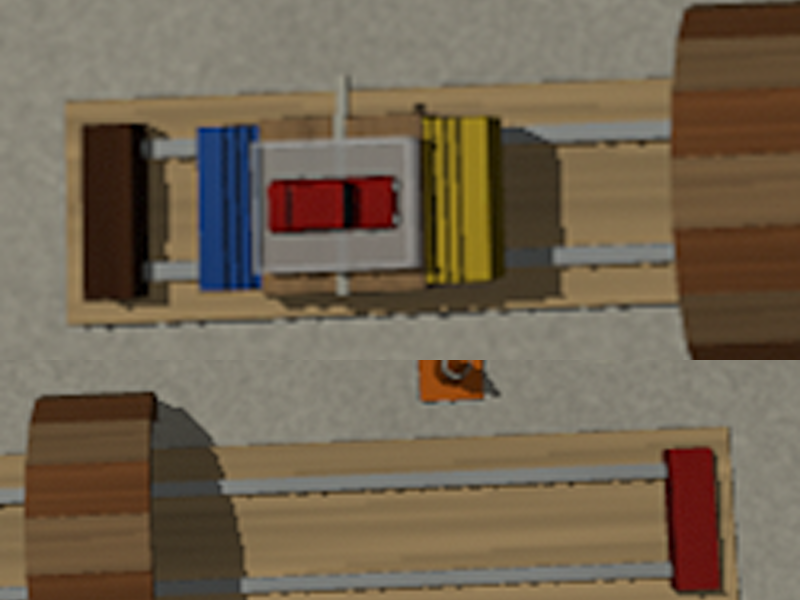

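The crop gives the rear stop at x 111–124, the arch at 258.4–298, the red stop at 459–474, the board ends at 106.5 and 478.5, and the white line at px 175.7. I'll put these into track coordinates.

Run:
```python
from h import *
ex=np.array([.0541,-.9985]);ey=np.array([.9985,.0541]);O=np.array([.5293,-.0168])
def t(l,p,z):
    w=ray("top",p,z)[:2];print(l,w.round(4),((w-O)@ex).round(4),((w-O)@ey).round(4))
for l,p,z in [("archL",(258.4,275),.142),("archR",(297.8,272),.142),("stopF",(460,270),.036),("stopB",(473.5,270),.036),("rear face",(124,282),.036),("rear back",(110.8,283),.036),("boardL",(107,284),.012),("boardR",(479,270),.012),("line up",(175.7,250),.075),("line lo",(175.9,302),.075),("cone",(390.4,222.1),.0),("tailback",(139.5,282),.073),("nosefront",(214.5,280),.073)]: t(l,p,z)
w=ray("side",(303.9,217.5),0)[:2];print("cone side",w,(w-O)@ex)
# board corners long edges in top: fit
```

```text
archL [0.5334 0.0426] -0.059 0.0073
archR [ 0.5408 -0.0373] 0.0211 0.0104
stopF [ 0.5503 -0.3937] 0.3774 0.0006
stopB [ 0.5508 -0.4237] 0.4074 -0.0005
rear face [0.5109 0.3616] -0.3788 0.0021
rear back [0.5081 0.3915] -0.4088 0.0009
boardL [0.5048 0.4111] -0.4286 -0.0014
boardR [ 0.551  -0.4435] 0.4272 -0.0014
line up [0.5837 0.2343] -0.2478 0.0679
line lo [0.471 0.23 ] -0.2496 -0.0449
cone [ 0.6591 -0.2422] 0.2321 0.1174
tailback [0.5128 0.3118] -0.329 0.0013
nosefront [0.5199 0.1479] -0.165 -0.0005
cone side [ 0.65617037 -0.23457538] 0.22431240171566466
```

Corrected origin: tunnel middle is at about (0.528, 0.004), and track x runs along (0.054, −0.9985). The arch comes out at ±40 mm, the stops at −358 and +398, the trolley at about −0.227 and the cone at about +0.250, all consistent. First move is to align the tool with the track (tool x = −track x) with the fingers shut.

Request:
jog_arm(
  increments=[
    [42,-14,0,-0.135,-1],
    [83,-29,0,-0.27,-1],
    [125,-43,0,-0.406,-1],
    [166,-58,0,-0.541,-1],
    [208,-72,0,-0.677,-1],
    [250,-87,0,-0.812,-1],
    [291,-101,0,-0.947,-1],
    [333,-116,0,-1.082,-1],
    [374,-130,0,-1.218,-1],
    [416,-145,0,-1.353,-1],
  ],
)

```text
clock: 1.35
tcp_pos: [0.5305, -0.3496, 0.222]
eef_rot: [[-0.058, 0.998, -0.001], [0.998, 0.058, 0.001], [0.001, -0.001, -1.0]]
force: [0.6, -0.9, 0.2]
grip_width: 0.0015
```

```bash
cat > st.py <<'E'
from plant import r
import numpy as np
ex=np.array([.0541,-.9985]);ey=np.array([.9985,.0541]);O=np.array([.5282,.0037])
s=r.sense();p=s["tcp_pos"];R=s["eef_rot"]
print("t",round(s["clock"],3),"tcp",p.round(4),"track",((p[:2]-O)@ex).round(4),((p[:2]-O)@ey).round(4),"toolx",R[:,0].round(4),"F",s["force"].round(2),"F.ex",(s["force"][:2]@ex).round(2),"w",round(s["grip_width"],4),"dq",s["dq"].round(3),"q",s["joint_positions"].round(2))
E
python3 st.py
```

```text
t 1.35 tcp [ 0.5305 -0.3496  0.222 ] track 0.3529 -0.0169 toolx [-5.840e-02  9.983e-01  6.000e-04] F [ 0.6  -0.94  0.17] F.ex 0.97 w 0.0015 dq [ 0.568  0.166 -0.32  -0.001  0.147 -0.505] q [-0.76  0.54  1.41 -0.    1.19 -0.82]
```

Request:
jog_arm(
  increments=[
    [40,2,0,0,-1],
    [100,4,0,0,-1],
    [160,6,0,0,-1],
    [220,8,0,0,-1],
    [280,10,0,0,-1],
    [340,12,0,0,-1],
    [400,14,0,0,-1],
    [460,16,0,0,-1],
    [520,18,0,0,-1],
    [580,20,0,0,-1],
  ],
)

```text
clock: 2.6
tcp_pos: [0.5178, 0.2315, 0.2223]
eef_rot: [[-0.054, 0.999, -0.0], [0.999, 0.054, -0.0], [-0.0, -0.0, -1.0]]
force: [1.2, -0.7, 0.1]
grip_width: 0.0008
```

Request:
jog_arm(
  increments=[
    [55,0,0,0.004,-1],
    [100,0,20,0.004,-1],
    [124,0,55,0.004,-1],
    [124,0,95,0.004,-1],
    [124,0,130,0.004,-1],
    [124,0,150,0.004,-1],
    [124,0,150,0.004,-1],
  ],
)

```text
clock: 3.48
tcp_pos: [0.5099, 0.3526, 0.0703]
eef_rot: [[-0.05, 0.999, -0.005], [0.999, 0.05, -0.002], [-0.002, -0.005, -1.0]]
force: [0.3, 0.7, -1.0]
grip_width: 0.0006
```

```bash
python3 st.py
python3 - <<'E'
from plant import r
import cv2
for n in("top","side"):
    d=r.snapshot(n);cv2.imwrite(f"pics/{n}1.png",d["image"][:,:,::-1])
a=cv2.imread("pics/top1.png")[200:330,80:320];b=cv2.imread("pics/side1.png")[330:480,180:420]
import numpy as np
cv2.imwrite("pics/c2.png",np.vstack([cv2.resize(a,(550,298)),cv2.resize(b,(480,300))[:, :480].copy() if 0 else cv2.copyMakeBorder(cv2.resize(b,(480,300)),0,0,0,70,0)]))
E
```

```text
t 3.475 tcp [0.5099 0.3526 0.0703] track -0.3494 0.0006 toolx [-0.05    0.9987 -0.0019] F [ 0.3   0.69 -0.96] F.ex -0.67 w 0.0006 dq [-0.001 -0.043 -0.03   0.001  0.008  0.001] q [ 0.43  0.72  1.56 -0.    0.87  0.38]
```

View pics/c2.png

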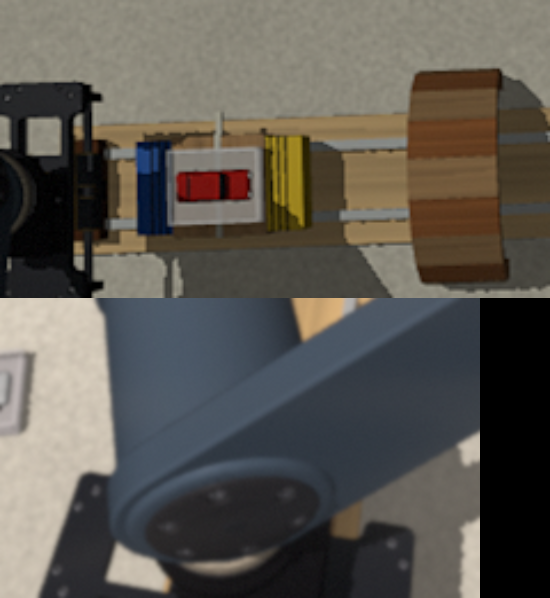

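The picture shows the closed gripper over the rear stop, centred behind the blue cap, with the trolley untouched. I'll simulate the push briefly, with uncertain mass and gap, to choose the row sizes.

```bash
cat > sim.py <<'E'
import numpy as np
def push(inc,gap,m,k=20.,pre=.08,dt=5e-4):
    f=np.concatenate([[0],np.cumsum(inc)])/1e3;T=np.arange(len(f))*.125
    x=v=0.;out=[]
    for t in np.arange(0,T[-1],dt):
        c=np.interp(t,T,f)-gap-x   # overlap; preload ramps over 0.3 mm contact
        F=0 if c<=0 else min(pre,c*400)+k*max(c-pre/400,0)
        a=(F-(np.sign(v)*.007+.03*v if v else 0))/m
        v+=a*dt;x+=v*dt;out.append((v,x,c))
    return np.array(out)
if __name__=="__main__":
    inc=[3.5]*4+[4.5,6,7.5,9,10.5,12,13.5,15,16.5,18,19,19,19]+[0]*5
    print(sum(inc))
    for m in(.56,.75,.94):
        for g in(.005,.009,.013):
            o=push(inc,g,m);print(m,g,"vend",o[-1,0].round(3),"vmax",o[:,0].max().round(3),"x",o[-1,1].round(3),"cmax",(o[:,2].max()).round(4))
E
python3 sim.py
```

```text
183.5
0.56 0.005 vend 0.152 vmax 0.165 x 0.277 cmax 0.0038
0.56 0.009 vend 0.152 vmax 0.167 x 0.275 cmax 0.0026
0.56 0.013 vend 0.166 vmax 0.186 x 0.287 cmax 0.0039
0.75 0.005 vend 0.137 vmax 0.154 x 0.268 cmax 0.0041
0.75 0.009 vend 0.153 vmax 0.168 x 0.277 cmax 0.0034
0.75 0.013 vend 0.179 vmax 0.191 x 0.288 cmax 0.0054
0.94 0.005 vend 0.157 vmax 0.169 x 0.284 cmax 0.0044
0.94 0.009 vend 0.173 vmax 0.183 x 0.289 cmax 0.0043
0.94 0.013 vend 0.169 vmax 0.177 x 0.276 cmax 0.007
```

Request:
jog_arm(
  increments=[
    [-5,0,10,-0.004,-1],
    [-12,0,18,-0.004,-1],
    [-19,0,22,-0.004,-1],
    [-22,0,23,-0.004,-1],
    [-22,0,23,-0.004,-1],
  ],
)

```text
clock: 4.2
tcp_pos: [0.5129, 0.3311, 0.0496]
eef_rot: [[-0.053, 0.999, 0.0], [0.999, 0.053, 0.0], [0.0, 0.0, -1.0]]
force: [-0.4, -0.8, -0.2]
grip_width: 0.0004
```

```bash
python3 st.py
cat > track.py <<'E'
# where is the trolley: yellow cap / red car / blue cap against the first top picture
import sys
from h import *
ex=np.array([.0541,-.9985]);O=np.array([.5282,.0037])
def feats(im):
    o={}
    for n,lo,hi,z in(("yellow",22,33,.073),("blue",100,118,.073),("car",0,4,.1)):
        for k in blobs(mask(im,lo,hi,150,60),4):
            if cv2.contourArea(k)<60: continue
            c,wh,_=cv2.minAreaRect(k);s=(ray("top",c,z)[:2]-O)@ex
            if n=="car" and s>.36: continue
            o[n]=(s,cv2.contourArea(k));break
    return o
f0=feats(cv2.imread("pics/top0.png"))
def look(name):
    from plant import r
    t=r.sense()["clock"];im=r.snapshot("top")["image"][:,:,::-1];cv2.imwrite(f"pics/{name}.png",im)
    f=feats(im);print("t",round(t,3),{n:(round(f[n][0]-f0[n][0]-.227,4),f[n][1],f0[n][1]) for n in f if n in f0})
if __name__=="__main__": look(sys.argv[1])
E
python3 track.py a1
```

```text
t 4.2 tcp [0.5129 0.3311 0.0496] track -0.3277 0.0024 toolx [-5.330e-02  9.986e-01  1.000e-04] F [-0.36 -0.76 -0.17] F.ex 0.74 w 0.0004 dq [ 0.008 -0.004 -0.009  0.002  0.002  0.002] q [0.39 0.74 1.6  0.   0.81 0.34]
t 4.2 {'yellow': (np.float64(-0.2266), 443.5, 545.5), 'blue': (np.float64(-0.2254), 93.5, 435.0), 'car': (np.float64(-0.227), 141.0, 200.5)}
```

Request:
jog_arm(
  increments=[
    [-3.5,0,0,0,-1],
    [-7,0,0,0,-1],
    [-10.5,0,0,0,-1],
    [-14,0,0,0,-1],
    [-18.5,0,0,0,-1],
    [-24.5,0,0,0,-1],
    [-32,0,0,0,-1],
    [-41,0,0,0,-1],
    [-51.5,0,0,0,-1],
    [-63.5,0,0,0,-1],
  ],
)

```text
clock: 5.5
tcp_pos: [0.5162, 0.2672, 0.0496]
eef_rot: [[-0.054, 0.999, 0.0], [0.999, 0.054, 0.0], [0.0, 0.0, -1.0]]
force: [0.7, 0.4, 0.1]
grip_width: 0.0001
```

Request:
jog_arm(
  increments=[
    [-13.5,0,0,0,-1],
    [-28.5,0,0,0,-1],
    [-44.5,0,0,0,-1],
    [-61.5,0,0,0,-1],
    [-78.5,0,0,0,-1],
    [-82,0,0,0,-1],
    [-82,0,-50,0,-1],
  ],
)

```text
clock: 6.38
tcp_pos: [0.5178, 0.1851, 0.0967]
eef_rot: [[-0.053, 0.999, -0.009], [0.999, 0.053, -0.001], [-0.001, -0.009, -1.0]]
force: [1.4, 0.4, 0.9]
grip_width: 0.0004
```

```bash
python3 st.py; python3 track.py a2
```

```text
t 6.375 tcp [0.5178 0.1851 0.0967] track -0.1817 -0.0006 toolx [-5.280e-02  9.986e-01 -6.000e-04] F [1.38 0.42 0.87] F.ex -0.34 w 0.0004 dq [ 0.016 -0.733 -0.244  0.002  0.878  0.003] q [0.14 0.61 1.72 0.   0.82 0.09]
t 6.375 {'blue': (np.float64(-0.0553), 109.5, 435.0), 'car': (np.float64(-0.0526), 189.0, 200.5)}
```

Request:
jog_arm(
  increments=[
    [-25,0,-50,0,-1],
    [-85,0,-60,0,-1],
    [-147,0,-60,0,-1],
    [-209,0,-60,0,-1],
    [-271,0,-60,0,-1],
    [-333,0,-57,0,-1],
    [-380,0,-25,0,-1],
    [-420,0,20,0,-1],
    [-437,0,50,0,-1],
  ],
)

```text
clock: 7.55
tcp_pos: [0.5441, -0.2527, 0.0478]
eef_rot: [[-0.052, 0.999, 0.0], [0.999, 0.052, -0.0], [-0.0, 0.0, -1.0]]
force: [-0.0, 1.2, 0.1]
grip_width: 0.0005
```

```bash
python3 st.py; python3 track.py a3
```

```text
t 7.55 tcp [ 0.5441 -0.2527  0.0478] track 0.2568 0.002 toolx [-5.170e-02  9.987e-01 -4.000e-04] F [-0.03  1.19  0.09] F.ex -1.19 w 0.0005 dq [-0.155  0.418 -0.05   0.011 -0.358 -0.177] q [-0.62  0.73  1.62 -0.    0.78 -0.67]
t 7.55 {'yellow': (np.float64(0.1046), 612.0, 545.5), 'car': (np.float64(0.123), 238.0, 200.5)}
```

```bash
python3 -c "
import cv2
im=cv2.imread('pics/a3.png')[190:340,240:480];cv2.imwrite('pics/c3.png',cv2.resize(im,(800,500),interpolation=cv2.INTER_CUBIC))"
```

```text
(no output)
```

View pics/c3.png

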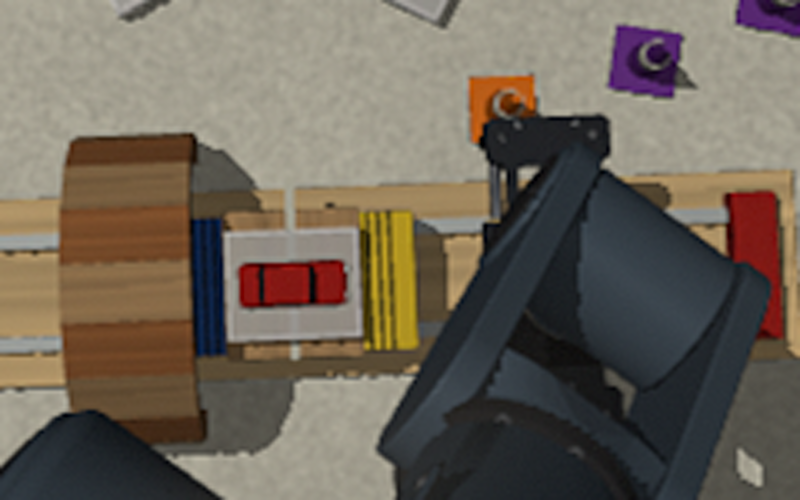

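Run:
```python
from track import *
for l,p,z in[("line",(327.9,275),.075),("nose",(365,274),.073),("noserear",(347.5,274),.073),("nose0",(214.5,280),.073),("line0",(175.8,281),.075),("noserear0",(196,280),.073)]:print(l,((ray("top",p,z)[:2]-O)@ex).round(4))
```

```text
line 0.1024
nose 0.1827
noserear 0.1449
nose0 -0.1444
line0 -0.2284
noserear0 -0.1848
```

The white line at px (328,275) puts the trolley at about 0.103 m, out of the tunnel, with the finger at 0.257 in front of the yellow nose. I'll re-read the earlier picture to get the speed.

```bash
python3 -c "
import cv2
im=cv2.imread('pics/a2.png')[220:330,130:300];cv2.imwrite('pics/c4.png',cv2.resize(im,(680,440),interpolation=cv2.INTER_CUBIC))"
```

```text
(no output)
```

View pics/c4.png

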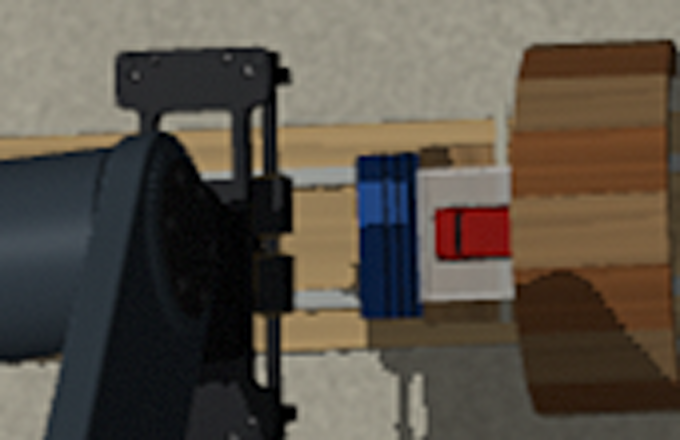

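Request:
jog_arm(
  increments=[
    [0,0,0,0,-1],
  ],
)

```text
clock: 7.72
tcp_pos: [0.5435, -0.2498, 0.0488]
eef_rot: [[-0.053, 0.999, -0.002], [0.999, 0.053, 0.002], [0.002, -0.002, -1.0]]
force: [-0.8, 0.1, 0.2]
grip_width: 0.0006
```

```bash
python3 st.py; python3 track.py a5
cat > brake.py <<'E'
import numpy as np,sys
def brake(inc,f0,x,v,m,dt=5e-4,k=20.,pre=.08,tail=1.0):
    f=f0+np.concatenate([[0],np.cumsum(list(inc)+[0]*int(tail*8))])/1e3;T=np.arange(len(f))*.125
    o=[]
    for t in np.arange(0,T[-1],dt):
        c=x-np.interp(t,T,f)
        F=0 if c<=0 else min(pre,c*400)+k*max(c-pre/400,0)
        drive=-F-.03*v
        if abs(v)<2e-5 and abs(drive)<.007: v=0.
        else: v+=(drive-.007*np.sign(v))/m*dt
        x+=v*dt;o.append((t,x,v,c))
    return np.array(o)
def table(inc,f0,x,v,dv=.006,dx=.003,tail=1.0):
    print("finger end",f0+sum(inc)/1e3)
    for m in(.56,.75,.94):
        for a in(-dv,0,dv):
            for b in(-dx,dx):
                o=brake(inc,f0,x+b,v+a,m,tail=tail);j=np.argmax(o[:,3]>0)
                print(m,round(v+a,3),b,"contact x",o[j,1].round(3),"cmax",o[:,3].max().round(4),"end x",o[-1,1].round(4),"v",o[-1,2].round(4),"vmin",o[:,2].min().round(4))
E
python3 - <<'E'
from brake import *
x=.1315;v=.122
table([0,7,11.5,12.5,12.5,11,10,8,6.5,5,3.5,2,0.5],.166,x,v)
E
```

```text
t 7.725 tcp [ 0.5435 -0.2498  0.0488] track 0.254 0.0015 toolx [-0.0531  0.9986  0.0018] F [-0.85  0.07  0.22] F.ex -0.12 w 0.0006 dq [ 0.025 -0.046 -0.001  0.001  0.003  0.001] q [-0.62  0.73  1.63  0.    0.79 -0.67]
t 7.725 {'yellow': (np.float64(0.1257), 569.0, 545.5), 'blue': (np.float64(0.1155), 184.0, 435.0), 'car': (np.float64(0.1368), 324.0, 200.5)}
finger end 0.256
0.56 0.116 -0.003 contact x 0.242 cmax 0.0063 end x 0.2258 v -0.02 vmin -0.0352
0.56 0.116 0.003 contact x 0.233 cmax 0.0042 end x 0.2506 v 0.0 vmin -0.0078
0.56 0.122 -0.003 contact x 0.234 cmax 0.0054 end x 0.2432 v -0.0005 vmin -0.0166
0.56 0.122 0.003 contact x 0.22 cmax 0.0028 end x 0.2515 v -0.002 vmin -0.0109
0.56 0.128 -0.003 contact x 0.224 cmax 0.0044 end x 0.2496 v 0.0 vmin 0.0
0.56 0.128 0.003 contact x 0.202 cmax 0.0017 end x 0.2554 v 0.0 vmin -0.0003
0.75 0.116 -0.003 contact x 0.239 cmax 0.0083 end x 0.2186 v -0.0312 vmin -0.0422
0.75 0.116 0.003 contact x 0.23 cmax 0.0059 end x 0.2433 v -0.0038 vmin -0.0153
0.75 0.122 -0.003 contact x 0.231 cmax 0.0074 end x 0.233 v -0.0133 vmin -0.025
0.75 0.122 0.003 contact x 0.215 cmax 0.0038 end x 0.255 v 0.0 vmin -0.0045
0.75 0.128 -0.003 contact x 0.221 cmax 0.0061 end x 0.2499 v 0.0 vmin -0.0069
0.75 0.128 0.003 contact x 0.199 cmax 0.0025 end x 0.2423 v -0.0115 vmin -0.0201
0.94 0.116 -0.003 contact x 0.238 cmax 0.0103 end x 0.2133 v -0.0412 vmin -0.0495
0.94 0.116 0.003 contact x 0.227 cmax 0.0074 end x 0.2353 v -0.0145 vmin -0.0233
0.94 0.122 -0.003 contact x 0.229 cmax 0.0092 end x 0.2246 v -0.025 vmin -0.0339
0.94 0.122 0.003 contact x 0.213 cmax 0.0052 end x 0.2536 v 0.0 vmin -0.0003
0.94 0.128 -0.003 contact x 0.218 cmax 0.0078 end x 0.2407 v -0.0071 vmin -0.0164
0.94 0.128 0.003 contact x 0.197 cmax 0.0035 end x 0.2447 v -0.0127 vmin -0.0184
```

```bash
cat > opt.py <<'E'
import numpy as np
from scipy.optimize import differential_evolution
def run(inc,f0,X,V,M,fric,dt=2e-3,k=20.,pre=.08,T=4.):
    f=f0+np.concatenate([[0],np.cumsum(inc)])/1e3;tt=np.arange(len(f))*.125
    x=X.copy();v=V.copy();cm=np.zeros_like(x)
    for t in np.arange(0,T,dt):
        c=x-np.interp(t,tt,f);F=np.where(c>0,np.minimum(pre,np.maximum(c,0)*400)+k*np.maximum(c-pre/400,0),0)
        d=-F-.03*v;vn=v+d/M*dt;dv=fric/M*dt
        v=np.where(np.abs(vn)<dv,0,vn-np.sign(vn)*dv);x=x+v*dt;cm=np.maximum(cm,c)
    return x,v,cm
def scen(x0,v0,dx,dv):
    g=np.array(np.meshgrid([-dx,0,dx],[-dv,0,dv],[.6,.75,.9])).reshape(3,-1)
    return x0+g[0],v0+g[1],g[2]
def opt(x0,v0,f0,goal,N,dx=.003,dv=.005,seed=1,hi=16):
    X,V,M=scen(x0,v0,dx,dv)
    kn=np.linspace(0,N-1,7)
    mk=lambda p:np.clip(np.interp(np.arange(N),kn,p),0,hi)
    def cost(p):
        x,v,c=run(mk(p),f0,X,V,M,.007,T=N*.125+1.5)
        return (np.abs(x-goal)**2).mean()*1e6+40*(np.abs(v)**2).mean()*1e4+.3*(np.abs(x-goal).max()*1e3)**2
    r=differential_evolution(cost,[(0,hi)]*7,maxiter=60,popsize=10,seed=seed,tol=1e-6)
    inc=np.round(mk(r.x)*2)/2;x,v,c=run(inc,f0,X,V,M,.007,T=N*.125+1.5)
    print(r.fun,"inc",inc.tolist(),"cum",np.cumsum(inc).tolist());print("x",x.min(),x.max(),"v",v.min(),v.max(),"cmax",c.max())
    return inc
E
time timeout 400 python3 - <<'E'
from opt import *
for N in(12,16): opt(.131,.121,.1645,.252,N)
E
```

```text
real	6m40.028s
user	6m41.344s
sys	0m0.178s
```

```bash
sed -i 's/dt=2e-3/dt=5e-3/; s/maxiter=60,popsize=10/maxiter=22,popsize=5,polish=False/' opt.py; time timeout 100 python3 -u - <<'E'
from opt import *
opt(.131,.121,.1645,.252,14)
E
```

```text
10.409704573070528 inc [5.0, 8.0, 11.0, 11.0, 10.0, 9.5, 8.5, 7.5, 7.0, 6.0, 5.5, 5.0, 6.0, 7.5] cum [5.0, 13.0, 24.0, 35.0, 45.0, 54.5, 63.0, 70.5, 77.5, 83.5, 89.0, 94.0, 100.0, 107.5]
x 0.246911970788754 0.255443057179764 v 0.0 0.0 cmax 0.008130985289658443
real	0m34.508s
user	0m32.773s
sys	0m0.230s
```

Request:
jog_arm(
  increments=[
    [-5,0,0,0,-1],
    [-13,0,0,0,-1],
    [-24,0,0,0,-1],
    [-35,0,0,0,-1],
    [-45,0,0,0,-1],
    [-54.5,0,0,0,-1],
    [-63,0,0,0,-1],
    [-70.5,0,0,0,-1],
    [-77.5,0,0,0,-1],
    [-83.5,0,0,0,-1],
  ],
)

```text
clock: 9.02
tcp_pos: [0.5486, -0.334, 0.0495]
eef_rot: [[-0.054, 0.999, -0.0], [0.999, 0.054, 0.0], [0.0, -0.0, -1.0]]
force: [-0.2, -0.5, -0.2]
grip_width: 0.0003
```

```bash
python3 st.py; python3 track.py a6;python3 -c "
import cv2
im=cv2.imread('pics/a6.png')[190:340,300:480];cv2.imwrite('pics/c6.png',cv2.resize(im,(720,600),interpolation=cv2.INTER_CUBIC))"
```

```text
t 9.025 tcp [ 0.5486 -0.334   0.0495] track 0.3383 0.0021 toolx [-5.390e-02  9.985e-01  1.000e-04] F [-0.23 -0.46 -0.16] F.ex 0.45 w 0.0003 dq [-0.05   0.023 -0.072  0.002  0.048 -0.055] q [-0.72  0.77  1.51  0.    0.86 -0.77]
t 9.025 {'yellow': (np.float64(0.2468), 172.0, 545.5), 'blue': (np.float64(0.2515), 599.5, 435.0), 'car': (np.float64(0.2624), 332.0, 200.5)}
```

View pics/c6.png

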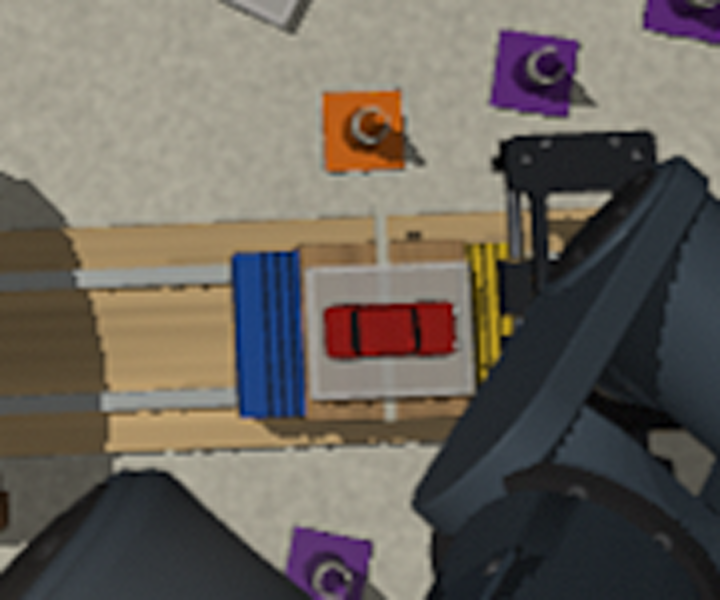

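```bash
timeout 60 python3 -u - <<'E'
from opt import *
from track import ray,O,ex
for l,p,z in[("line",(396.6,275),.075),("tail",(358.75,273),.073),("cone",(390.75,222.75),0)]:print(l,((ray("top",p,z)[:2]-O)@ex).round(4))
X,V,M=scen(.131,.121,.003,.005)
inc=[5.0,8,11,11,10,9.5,8.5,7.5,7,6]
x,v,c=run(inc,.1645,X,V,M,.007,T=1.25)
print(np.c_[x.round(4),v.round(3),M,(x-.248).round(4)][np.argsort(x)].tolist())
E
```

```text
line 0.2505
tail 0.1693
cone 0.2534
[[0.2411, 0.016, 0.6, -0.0069], [0.243, 0.013, 0.75, -0.005], [0.2434, 0.01, 0.6, -0.0046], [0.2439, 0.014, 0.6, -0.0041], [0.2452, 0.009, 0.9, -0.0028], [0.2456, 0.006, 0.75, -0.0024], [0.2458, 0.01, 0.75, -0.0022], [0.2462, 0.004, 0.6, -0.0018], [0.2467, 0.008, 0.6, -0.0013], [0.2474, 0.011, 0.6, -0.0006], [0.2481, 0.007, 0.9, 0.0001], [0.2482, 0.003, 0.9, 0.0002], [0.2487, 0.002, 0.75, 0.0007], [0.249, 0.007, 0.75, 0.001], [0.2493, 0.012, 0.75, 0.0013], [0.2499, 0.01, 0.6, 0.0019], [0.2504, 0.018, 0.6, 0.0024], [0.2513, 0.016, 0.9, 0.0033], [0.2513, 0.011, 0.9, 0.0033], [0.2514, 0.006, 0.9, 0.0034], [0.2519, 0.015, 0.75, 0.0039], [0.2521, 0.021, 0.75, 0.0041], [0.2525, 0.034, 0.6, 0.0045], [0.2538, 0.026, 0.9, 0.0058], [0.2539, 0.035, 0.75, 0.0059], [0.2539, 0.02, 0.9, 0.0059], [0.2553, 0.039, 0.9, 0.0073]]
```

The white line is at about 0.250 against the cone at 0.253, nearly stopped. Continuing the planned retreat.

Request:
jog_arm(
  increments=[
    [-5.5,0,0,0,-1],
    [-10.5,0,0,0,-1],
    [-16.5,0,0,0,-1],
    [-24,0,0,0,-1],
  ],
)

```text
clock: 9.57
tcp_pos: [0.55, -0.3579, 0.0495]
eef_rot: [[-0.054, 0.999, -0.0], [0.999, 0.054, 0.0], [0.0, -0.0, -1.0]]
force: [1.0, -0.3, 0.2]
grip_width: 0.0001
```

```bash
python3 track.py a7
```

```text
t 9.575 {'yellow': (np.float64(0.2511), 520.5, 545.5), 'blue': (np.float64(0.25), 594.0, 435.0), 'car': (np.float64(0.2603), 301.5, 200.5)}
```

Request:
jog_arm(
  increments=[
    [-10,0,0,0,-1],
    [-15,0,-10,0,-1],
    [-15,0,-35,0,-1],
    [-15,0,-60,0,-1],
    [-15,0,-85,0,-1],
    [-15,0,-100,0,-1],
    [-15,0,-100,0,-1],
    [-15,0,-100,0,-1],
  ],
)

```text
clock: 10.62
tcp_pos: [0.5502, -0.3721, 0.1487]
eef_rot: [[-0.054, 0.999, -0.001], [0.999, 0.054, 0.001], [0.001, -0.001, -1.0]]
force: [0.5, -0.3, -0.4]
grip_width: 0.0006
```

```bash
python3 track.py a8;python3 -c "
import cv2
im=cv2.imread('pics/a8.png')[150:340,160:480];cv2.imwrite('pics/c8.png',cv2.resize(im,(800,475),interpolation=cv2.INTER_CUBIC))"
```

```text
t 10.625 {'yellow': (np.float64(0.251), 533.5, 545.5), 'blue': (np.float64(0.2494), 594.0, 435.0), 'car': (np.float64(0.2603), 306.5, 200.5)}
```

View pics/c8.png

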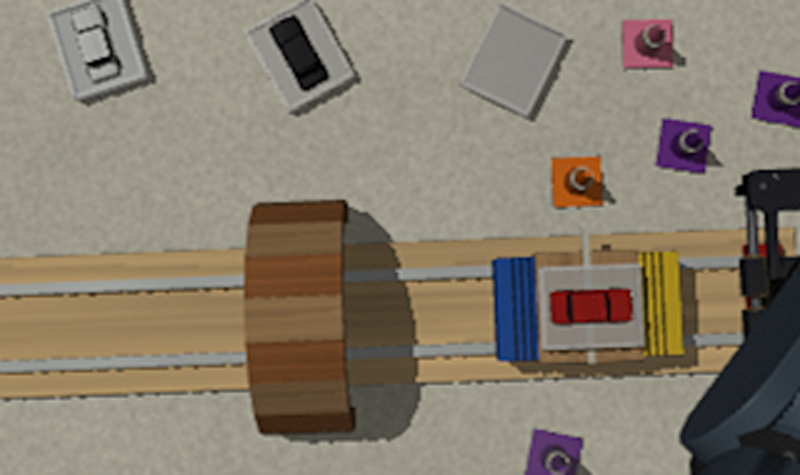

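The trolley moved less than 1 mm over the last second. Its white line (about 0.250) is beside the cone (about 0.253), the gripper is well clear and the trays are where they were, so I'm handing in.

```bash
python3 -c "
from plant import r
print(r.close_job())"; python3 st.py
```

```text
the job is handed in; nothing more can be done
None
the job is handed in; nothing more can be done
```

The trolley went through the tunnel in one run and is standing beside the orange cone, released. I handed the job in after 10.7 s of the 32 s allowed; no verdict was reported.

- **Push:** I pushed it by the blue tail up to about 0.14–0.15 m/s. It averaged 0.133 m/s through the tunnel and was still at about 0.12 m/s when it came out.
- **Brake:** I brought the gripper over the tunnel and met the yellow nose with the finger already moving, then slowed it and drew it away so the nose spring could not throw the trolley back.
- **Final checks:** The white line is at about 0.250 m along the track and the cone at about 0.253 m, so it is roughly 3 mm short against the 18 mm allowed. It moved less than 1 mm over the last second. The gripper was raised about 100 mm and clear, and in the last top view the trays looked where they were at the start (by eye, not measured).
- **Disagreements:**
    - The red-car colour mask read up to 20 mm ahead of the yellow cap and white line, so I left it out.
    - The cone read about 8 mm nearer the tunnel in the side view; I used the top view, and by the side view the trolley would still be about 5 mm from the cone.
    - The board turned out not to be centred on the tunnel (about 20 mm off), so I took the track origin from the arch and stops instead.
    - The force reading was too noisy (about 1 N) to show the light contacts.

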